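# Pack the field soldering kit into its foam case

### The arm

A 6-joint arm with a two-finger parallel gripper is mounted at the origin on a cart in front of the work surface, level with it; the furniture and walls round the work are solid. World frame = base frame: x ahead of the robot, y to its left, z up, the work surface at z = 0. Lengths are in mm, angles in rad, forces in N, time in s.
With the tool pointing down it reaches from about 325 to 900 mm from the base axis. Payload 3.5 kg.
Tool frame: the origin (TCP) lies at the very end of the fingers, on their centre line; the grasp point (between the pads) lies 19 mm behind it (arm.grip_point_offset is the distance from the TCP to the grasp point, in mm); z points along the fingers, y is the line along which they close (so a half turn about z gives the same grasp; the last joint's range is limited). The gripper opens to 85 mm and grips with 20 to 120 N. Pads are 22 mm wide; open, the fingers measure 114 mm over their backs; the gripper's body (76 mm by 85 mm) begins 54 mm behind the grasp point. The pads swing forward as they close: fully open they stand 13 mm farther back than shut.
Start: joints at [1.005, 0.276, -0.026, 1.268, 0, 1.467], TCP at [279.04, 559.248, 207.613] pointing down, gripper open.
Joint ranges: [-3.12, 3.12], [-0.85, 1.88], [-1.08, 1.24], [-1.95, 2.15], [-1.57, 1.53], [-3.14, 3.14]. Speed limits (rad/s): [2.57, 2.57, 3.14, 3.14, 3.14, 3.14].

### API

Orientations are given as [roll, pitch, yaw] about the fixed x, y, z axes, in that order (R = Rz(yaw) Ry(pitch) Rx(roll)).
In Python, from station import monitor, viewer, job, search_frame, silhouettes, arm gives the robot as it stands. The module is installed in compiled form; this text tells all that it offers.
- The arm moves only by the shell command python3 -m handwheel 'ROWS' [FORCE]. ROWS is JSON, a list of rows, each a list of 7 numbers: the shift along the world's x, y, z each as a share of 0.02 m, from -1 to 1, then the turn, a rotation vector about the world's x, y, z each as a share of 4 degrees, from -1 to 1, then the closure, from 0 (fully open) to 1 (shut). A call has 1 to 5 rows; each row shifts and turns the commanded pose from where the row before left it; what a row does not reach is not made up. A row lasts 1/10 s, in which the tool goes at most 50 mm and 8.59 degrees, less where a joint would pass 70% of its speed; a pose out of reach is approached as far as the arm can. A call with a number of a shift or a turn outside -1 to 1 is refused whole. A call with a gripper value outside its range is refused whole. The fingers move at their own pace and stop on an object; FORCE is the grip in N (left out, the last holds). Time passes only in rows, so rows that do not move let the fingers close. It gives the time, the measured TCP pose, the force, the opening and the grip force at its end, in the units of the state.
- monitor.state(): the state, without advancing time (a new reading comes with each control period).
- viewer.capture(name): name is "side" or "top"; returns a dict with "image" (384x512x3 uint8, blue, green, red), "camera_matrix" (3x3 intrinsics, pixels), "dist_coeffs" ([k1, k2, p1, p2, k3] as OpenCV has them; the pictures are not rectified), "rvec" (rotation vector, rad) and "tvec" (3), from world to camera coordinates, as OpenCV has them. Camera axes: x right, y down, z forward; pixel columns grow to the right and rows downward; lengths in mm; the calibration is good to about 2 mm. A picture is of the moment at which its call begins. There is no depth.
- job.hand_in(): hands the job in; it is judged then, once.
Trained networks look in a picture, given as the dict that the camera call returned (one of the last four; its "shot" number tells which), for a name from the list of things; names that differ only in an ending like _2 or _b are one class to them, and where a whole thing is asked for, a point or a joint stands for the part that bears it (a point fixed in the world has none). Each returns a list of dicts, best first, with "confidence" (0 to 1); they miss things now and then, are a little off and sometimes report something else, mostly with a low value. They report only what shows in the picture. A call takes as long as a camera call.
- search_frame(picture, thing): "xyz" ([x, y, z] in mm, in world coordinates, good to about 4 mm: the middle of the surface that is visible of it).
- silhouettes(picture, thing): "mask" (384x512 bool, what is visible of it).
The state is a dict: "time": time; "q": joint angles; "qd": joint speeds; "joint_efforts": joint torques, N m; "position": TCP position; "eef_rot": TCP orientation; "contact_force": force on the tool from outside, world axes, zero at the start; "moment": the same for the moment, N m; "finger_gap": opening from 0.0 (shut) to 1.0 (fully open); "grasp_force": force on a finger pad.
Only numpy, scipy, OpenCV 4.12 (cv2) and the standard library are available. Lean on these libraries where they do the work, as an engineer would, in place of code of your own. Each camera call takes 0.05 s, during which the arm holds its last target. There are 200 camera calls.

### The job

Pack the field soldering kit into the foam-lined case tray: the red screwdriver, the steel tweezers, the flux tube and the solder reel each go into the cut-out of their own shape, down flat on its yellow floor, tools either way round, the reel upright. The blue screwdriver and the black tweezers belong to the bench: leave them lying where they are on the mat.

Things in the scene. Friction and masses are not known exactly. Their poses are not given: they have to be found in the camera images.
- red_driver: Precision screwdriver, red handle, lying on a grey mat (surface 2 mm above worktop), 35 g. 148 mm along its y, 14 wide, 14 high: flat-sided handle from the middle to the +y end, thin blade (4 thick) to the -y end. Origin: middle of the length, underside. For the driver insert; grip the handle about 15 mm from the middle, so that the fingers go down in the insert's trough.
- steel_tweezers: Bright steel tweezers lying on their side on the grey mat (surface 2 mm above worktop), rigid, 18 g. 122 mm along their y, 13 wide at the middle, 9 high. Origin: middle, underside. For the tweezer insert; grip at the middle.
- flux_tube: White dropper tube of flux lying on the grey mat (surface 2 mm above worktop), rigid, 30 g. 86 mm along its y, 16 wide, 16 high. Origin: middle, underside. For the flux insert; grip at the middle.
- solder_reel: Reel of solder wire, blue flanges, standing on a flange (axis upright) on the grey mat (surface 2 mm above worktop), 420 g. 56 mm diameter, 42 high. Origin: centre of the underside. For the reel insert; grip across the diameter, above the foam.
- blue_driver: Precision screwdriver with a blue handle, 128 mm along its y, 14 wide, 14 high. Look-alike, stays where it lies on the grey mat. Origin: middle, underside.
- black_tweezers: Black tweezers, 122 mm along their y, 13 wide, 9 high. Look-alike, stays where it lies on the grey mat. Origin: middle, underside.
- driver_insert: Fixed foam insert, dark grey, yellow floor, 184 (x) x 80 (y) x 14 mm, one of four side by side in an aluminium case tray (rim 22 above worktop). Origin: underside centre; floor 4 above it (8 above worktop). Longest narrow slot, 164 along x, 30 wide. Finger trough at floor level across the middle, 64 along x, full width; open fingers little there. Tool either way round.
- tweezer_insert: Fixed foam insert, dark grey, yellow floor, 184 (x) x 80 (y) x 14 mm, one of four side by side in an aluminium case tray (rim 22 above worktop). Origin: underside centre; floor 4 above it (8 above worktop). Mid-length narrow slot, 138 along x, 28 wide. Finger trough at floor level across the middle, 64 along x, full width; open fingers little there. Tool either way round.
- flux_insert: Fixed foam insert, dark grey, yellow floor, 184 (x) x 80 (y) x 14 mm, one of four side by side in an aluminium case tray (rim 22 above worktop). Origin: underside centre; floor 4 above it (8 above worktop). Short slot, 102 along x, 32 wide. Finger trough at floor level across the middle, 64 along x, full width; open fingers little there. Tool either way round.
- reel_insert: Fixed foam insert, dark grey, yellow floor, 184 (x) x 80 (y) x 14 mm, one of four side by side in an aluminium case tray (rim 22 above worktop). Origin: underside centre; floor 4 above it (8 above worktop). Round cut-out, 70 diameter, 10 deep; no trough.

How it is judged (in metres and radians):
At the end, for the whole second after the job is handed in: Each of the four lies at rest, released, in its own cut-out: within 14 mm of its centre each way, at most 3 mm above its floor, level within 0.12 rad, long ones along the slot within 0.3 rad; the blue screwdriver and black tweezers within 20 mm of where they lay (x of red_driver in the frame of driver_insert between -0.014 and 0.014 m and y of red_driver in the frame of driver_insert between -0.014 and 0.014 m and z of red_driver in the frame of driver_insert between 0.001 and 0.007 m and angle between each of red_driver, steel_tweezers, flux_tube, solder_reel's own z axis and vertical below 0.12 rad and linear speed of each of red_driver, steel_tweezers, flux_tube, solder_reel below 0.02 m/s and angle between the y axis of red_driver and the x axis of driver_insert, either way round below 0.3 rad and x of steel_tweezers in the frame of tweezer_insert between -0.014 and 0.014 m and y of steel_tweezers in the frame of tweezer_insert between -0.014 and 0.014 m and z of steel_tweezers in the frame of tweezer_insert between 0.001 and 0.007 m and angle between the y axis of steel_tweezers and the x axis of tweezer_insert, either way round below 0.3 rad and x of flux_tube in the frame of flux_insert between -0.014 and 0.014 m and y of flux_tube in the frame of flux_insert between -0.014 and 0.014 m and z of flux_tube in the frame of flux_insert between 0.001 and 0.007 m and angle between the y axis of flux_tube and the x axis of flux_insert, either way round below 0.3 rad and x of solder_reel in the frame of reel_insert between -0.014 and 0.014 m and y of solder_reel in the frame of reel_insert between -0.014 and 0.014 m and z of solder_reel in the frame of reel_insert between 0.001 and 0.007 m and distance of each of blue_driver, black_tweezers from where it was at the start of the episode below 0.02 m); the robot touches nothing.
It fails at once if the blue screwdriver or the black tweezers are picked up or pushed away (more than 40 mm) (distance of any of blue_driver, black_tweezers from where it was at the start of the episode above 0.04 m).
It also fails if it takes over 96 s, if anything falls off the work surface, if the arm or the gripper's body presses on something with over 40 N, if the wrist force passes 120 N, or if a joint passes its speed limit or range.

## Working session

There is one attempt and no reset: what is moved stays moved. The work goes in short steps, Python scripts to look and compute and a shell command to move; the robot and the scene stay as the last step left them, time stands still between calls to the robot, and variables do not carry over. Pictures are saved under pics/ and viewed, at most 14 in all, crops included, and the job is handed in when it is done.

```bash
mkdir -p pics; cat > h.py <<'E'
import numpy as np, cv2
from station import monitor, viewer, job, search_frame, silhouettes, arm
def ray(p,uv):
    R,_=cv2.Rodrigues(np.array(p["rvec"],float)); t=np.array(p["tvec"],float).ravel()
    n=cv2.undistortPoints(np.array(uv,float).reshape(-1,1,2),np.array(p["camera_matrix"],float),np.array(p["dist_coeffs"],float)).reshape(-1,2)
    d=np.c_[n,np.ones(len(n))]@R
    return -R.T@t,d
def at(p,uv,z):
    c,d=ray(p,uv); return c+d*((z-c[2])/d[:,2])[:,None]
def tri(p1,uv1,p2,uv2):
    A=np.zeros((3,3));b=np.zeros(3)
    for p,uv in((p1,uv1),(p2,uv2)):
        c,d=ray(p,[uv]);d=d[0]/np.linalg.norm(d[0]);M=np.eye(3)-np.outer(d,d);A+=M;b+=M@c
    return np.linalg.solve(A,b)
E
python3 - <<'E'
from h import *
np.set_printoptions(precision=1,suppress=True)
s=monitor.state();print(s)
P={n:viewer.capture(n) for n in("top","side")}
for n,p in P.items():
    cv2.imwrite(f"pics/{n}0.png",p["image"]); R,_=cv2.Rodrigues(np.array(p["rvec"],float));print(n,-R.T@np.array(p["tvec"]).ravel())
hs=dict(red_driver=14,steel_tweezers=9,flux_tube=16,solder_reel=42,blue_driver=14,black_tweezers=9,driver_insert=14,tweezer_insert=14,flux_insert=14,reel_insert=14)
for t,h in hs.items():
  for n,p in P.items():
    for r in search_frame(p,t)[:2]: print(t,n,"F",np.array(r["xyz"]),round(r["confidence"],2))
    for r in silhouettes(p,t)[:2]:
        v,u=np.nonzero(r["mask"]); 
        c,sz,a=cv2.minAreaRect(np.c_[u,v].astype(np.float32))
        box=cv2.boxPoints((c,sz,a)); w=at(p,np.vstack([[u.mean(),v.mean()],box]),2+h)
        e=w[2]-w[1],w[3]-w[2]; e=max(e,key=np.linalg.norm)
        print("   M",len(u),round(r["confidence"],2),"px",u.mean().round(),v.mean().round(),"rect",at(p,[c],2+h)[0],"cent",w[0],"L",np.linalg.norm(e).round(),"ang",np.arctan2(e[1],e[0]).round(3))
E
```

```text
{'time': 0.0, 'q': array([ 1. ,  0.3, -0. ,  1.3, -0. ,  1.5]), 'qd': array([-0., -0.,  0.,  0., -0., -0.]), 'joint_efforts': array([ -0. , -44.6,  29.5,   0. ,  -0. ,  -0. ]), 'position': array([278.6, 558.5, 206.4]), 'eef_rot': array([-3.1, -0. ,  2.7]), 'contact_force': array([1. , 0.2, 0. ]), 'moment': array([ 0. , -0.1, -0. ]), 'grasp_force': 0.0, 'finger_gap': 0.9988404929168998}
top [ 480.4  -31.  1127.9]
side [537.7 830.1 658.9]
red_driver top F [638.2 236.5  13.2] 0.56
red_driver top F [470.5 243.7   6.5] 0.25
red_driver side F [634.6 239.4  10.7] 0.76
   M 210 0.83 px 188.0 303.0 rect [639.1 240.1  16. ] cent [639.9 239.7  16. ] L 72.0 ang 3.017
steel_tweezers top F [469.3 248.    9.2] 0.72
steel_tweezers side F [447.6 145.6   7.2] 0.85
steel_tweezers side F [462.6 250.    9.8] 0.44
   M 388 0.61 px 293.0 268.0 rect [450.3 147.4  11. ] cent [447.6 148.   11. ] L 110.0 ang 3.128
   M 1317 0.21 px 249.0 190.0 rect [ 530.4 -120.9   11. ] cent [ 529.5 -118.4   11. ] L 191.0 ang 3.102
flux_tube top F [596.3 134.9  14. ] 0.74
flux_tube top F [635.9 232.7  13.8] 0.19
   M 116 0.56
[... 1809 characters left out ...]
6. ] cent [ 529.6 -113.6   16. ] L 184.0 ang -0.066
tweezer_insert side F [ 528.3 -123.8   18.2] 0.56
   M 1217 0.84 px 250.0 189.0 rect [ 529.2 -114.8   16. ] cent [ 527. -112.   16.] L 187.0 ang 3.055
flux_insert top F [ 516.1 -351.7   15.9] 0.6
   M 2224 0.7 px 376.0 194.0 rect [ 513.2 -354.6   16. ] cent [ 514.2 -353.6   16. ] L 188.0 ang -0.071
flux_insert side F [ 514.2 -352.3   20.4] 0.78
   M 937 0.82 px 255.0 140.0 rect [ 514.5 -350.4   16. ] cent [ 512.8 -348.1   16. ] L 191.0 ang -3.137
reel_insert top F [ 521.4 -273.4   15.7] 0.86
   M 2112 0.91 px 345.0 192.0 rect [ 517.7 -273.3   16. ] cent [ 517.4 -273.8   16. ] L 185.0 ang -0.055
reel_insert side F [ 523.  -274.    19.3] 0.89
```

View pictures.

```bash
python3 - <<'E'
import cv2
a=cv2.imread("pics/top0.png");cv2.imwrite("pics/top0c.png",cv2.resize(a[100:270,110:260],None,fx=4,fy=3.5,interpolation=2)[:600])
b=cv2.imread("pics/side0.png");cv2.imwrite("pics/side0c.png",cv2.resize(b[210:350,150:350],None,fx=4,fy=4,interpolation=2))
E
```

```text
(no output)
```

View pics/top0.png

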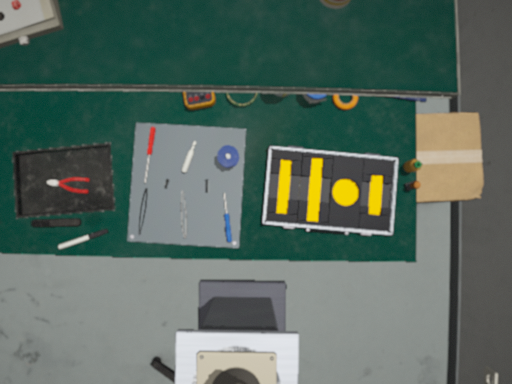

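View pics/side0c.png

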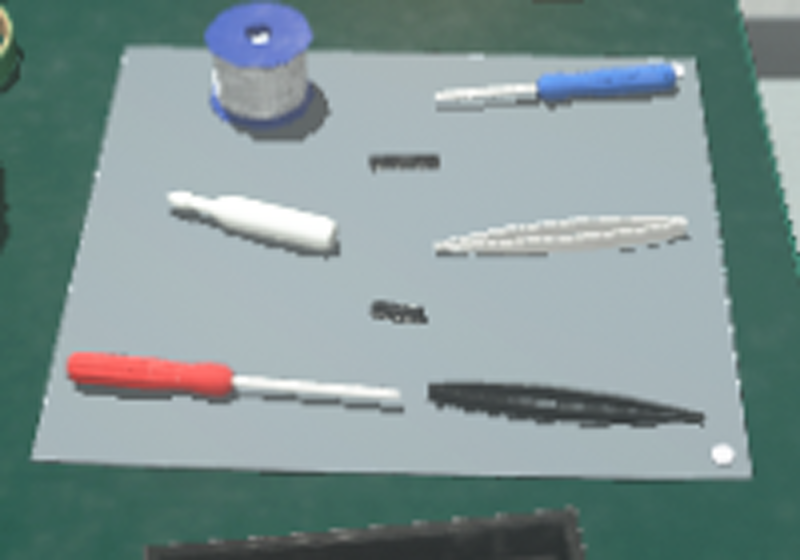

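View pics/top0c.png

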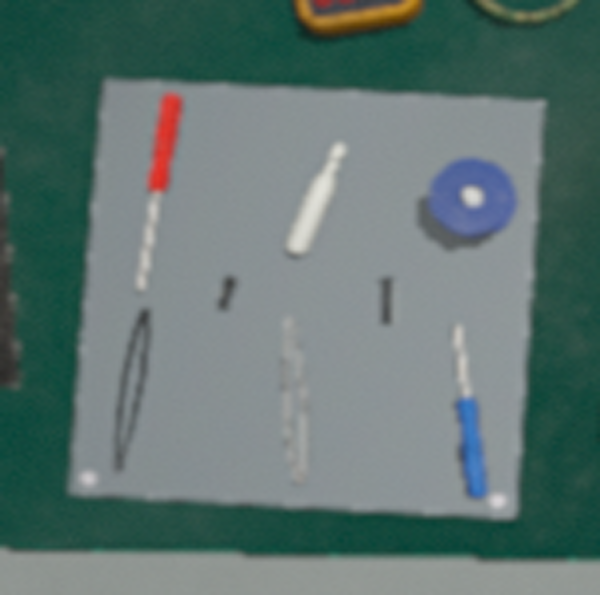

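Top view: the mat holds the red driver (150,155), flux (189,157), reel (228,156), black tweezers (143,212), steel tweezers (183,214) and blue driver (227,217). The tray slots, left to right, are tweezer (284), driver (314), reel (345) and flux (375). The crops confirm the colours and ends; next I triangulate.

```bash
python3 - <<'E'
from h import *
np.set_printoptions(precision=1,suppress=True)
t=viewer.capture("top");s=viewer.capture("side")
T=lambda u,v:(110+u/4,100+v/3.5); S=lambda u,v:(150+u/4,210+v/4)
D={"red end":((172,97),(68,368)),"red mid":((159,189),(233,379)),"red tip":((141,289),(400,393)),
"tw far":((288,318),(436,247)),"tw near":((298,482),(688,220)),"flux far":((340,145),(168,198)),"flux near":((295,252),(335,237)),"reel":((473,197),(259,36)),
"blue tip":((458,325),(436,98)),"blue end":((478,496),(682,72))}
for k,(a,b) in D.items():
    print(k,tri(t,T(*a),s,S(*b)),"top-only",at(t,[T(*a)],10)[0][:2],"side-only",at(s,[S(*b)],10)[0][:2])
ys={}
for n,p in(("t",t),("s",s)):
    h=cv2.cvtColor(p["image"],cv2.COLOR_BGR2HSV); m=cv2.inRange(h,(20,120,120),(35,255,255))
    k,l,st,c=cv2.connectedComponentsWithStats(m); o=[]
    for i in range(1,k):
        w=at(p,[c[i]],8)[0]
        if st[i,4]>60 and -400<w[1]<-80 and 420<w[0]<620:
            v,u=np.nonzero(l==i); r=cv2.minAreaRect(at(p,np.c_[u,v],8)[:,:2].astype(np.float32)); o.append((w[1],c[i],r))
    ys[n]=sorted(o,key=lambda q:q[0])
    for q in ys[n]: print(n,q)
if len(ys["t"])==len(ys["s"]):
    for a,b in zip(ys["t"],ys["s"]): print("tri floor",tri(t,a[1],s,b[1]))
print(monitor.state()["eef_rot"].tolist(),arm.grip_point_offset)
E
```

```text
red end [677.9 228.9   5.5] top-only [676.5 227.8] side-only [677.6 232.9]
red mid [606.2 234.9   5.6] top-only [607.6 233.9] side-only [603.9 239.1]
red tip [531.9 244.2   6.3] top-only [533.2 243.2] side-only [530.5 247.7]
tw far [513.1 148.4   2.9] top-only [513.6 147.2] side-only [512.6 155.9]
tw near [391.8 138.2   9.4] top-only [393.5 137.9] side-only [390.3 138.9]
flux far [642.8 117.5   6.6] top-only [642.3 117. ] side-only [642.2 121.2]
flux near [561.6 144.6   6.2] top-only [562.4 144. ] side-only [560.4 148.7]
reel [601.7  28.5  37.9] top-only [605.2  30. ] side-only [604.1  -7.5]
blue tip [510.2  38.    4. ] top-only [510.5  37.6] side-only [510.   45.2]
blue end [382.1  22.7   8.4] top-only [385.5  22.2] side-only [379.2  24.8]
t (np.float64(-353.92037061716366), array([375.1, 194.8]), ((512.7756958007812, -353.7445983886719), (36.08312225341797, 105.81737518310547), 86.15901947021484))
t (np.float64(-274.1565065178106), array([344.9, 192. ]), ((517.2216186523438, -274.4673156738281), (70.23773193359375, 68.26195526123047), 0.5765142440795898))
t (np.float64(-194.0275342
[... 461 characters left out ...]
s (np.float64(-277.641602034048), array([253.3, 156.1]), ((517.7523193359375, -277.8758544921875), (61.06472396850586, 54.08329391479492), 26.592037200927734))
s (np.float64(-194.24201772282436), array([251.5, 173.2]), ((522.6307373046875, -191.19346618652344), (31.652225494384766, 159.59564208984375), 85.49608612060547))
s (np.float64(-114.21343831371394), array([249.4, 191.6]), ((529.08642578125, -111.91340637207031), (29.475360870361328, 134.17684936523438), 85.63521575927734))
tri floor [ 511.8 -354.3    6.6]
tri floor [ 517.8 -273.6   10.4]
tri floor [ 522.8 -194.     8.1]
tri floor [ 529.2 -114.1    8.2]
[3.1415524637160153, -2.044273676338193e-06, 2.678723808489599] 18.700000000000003
```

```bash

python3 -m handwheel '[[1,-0.95,-0.2,0,0,1,0.3],[1,-0.95,-0.2,0,0,1,0.3],[1,-0.95,-0.2,0,0,1,0.3],[1,-0.95,-0.2,0,0,1,0.3],[1,-0.95,-0.2,0,0,1,0.3]]' 60
python3 -m handwheel '[[1,-0.95,-0.4,0,0,0,0.3],[1,-0.95,-0.4,0,0,0,0.3],[1,-0.95,-0.4,0,0,0,0.3],[1,-0.95,-0.4,0,0,0,0.3],[1,-0.95,-0.4,0,0,0,0.3]]'
python3 -m handwheel '[[1,-0.95,-0.4,0,0,0,0.3],[1,-0.95,-0.4,0,0,0,0.3],[1,-0.95,-0.4,0,0,0,0.3],[1,-0.95,-0.4,0,0,0,0.3],[1,-0.95,-0.4,0,0,0,0.3]]'
python3 -m handwheel '[[1,-0.95,-0.4,0,0,0,0.3],[0,0,0,0,0,0,0.3],[0,0,0,0,0,0,0.3]]'
```

```text
time: 2.7
position: [379.7, 463.5, 187.6]
eef_rot: [3.141, 0.0, 3.031]
contact_force: [-0.5, 0.8, 0.6]
finger_gap: 0.699
grasp_force: 0.0
time: 3.2
position: [479.8, 368.5, 147.4]
eef_rot: [3.141, 0.0, 3.028]
contact_force: [-0.1, 0.4, -0.9]
finger_gap: 0.699
grasp_force: 0.0
time: 3.7
position: [579.9, 273.4, 107.4]
eef_rot: [3.141, 0.0, 3.028]
contact_force: [-1.2, 0.7, 0.1]
finger_gap: 0.702
grasp_force: 0.0
time: 4.0
position: [599.0, 254.8, 99.3]
eef_rot: [3.142, -0.001, 3.027]
contact_force: [-0.0, 0.9, -0.3]
finger_gap: 0.701
grasp_force: 0.0
```

```bash

python3 -m handwheel '[[1,-1,-0.9,0,0,0,0.3],[0,0,-1,0,0,0,0.3],[0,0,-1,0,0,0,0.3],[0,0,-1,0,0,0,0.3],[0,0,-0.85,0,0,0,0.3]]' 60
python3 -m handwheel '[[0,0,0,0,0,0,1],[0,0,0,0,0,0,1],[0,0,0,0,0,0,1],[0,0,0,0,0,0,1],[0,0,0,0,0,0,1]]'
python3 -m handwheel '[[0,0,1,0,0,0,1],[0,0,1,0,0,0,1],[0,0,1,0,0,0,1],[0,0,0,0,0,0,1]]'
python3 - <<'E'
from h import *
p=viewer.capture("side");cv2.imwrite("pics/s1.png",cv2.resize(p["image"][190:340,120:320],None,fx=4,fy=4))
E
```

```text
time: 4.5
position: [618.0, 236.3, 4.1]
eef_rot: [3.141, -0.001, 3.029]
contact_force: [0.2, 0.5, -0.1]
finger_gap: 0.698
grasp_force: 0.0
time: 5.0
position: [619.8, 235.6, 5.8]
eef_rot: [3.141, 0.002, 3.028]
contact_force: [0.4, -0.4, -0.1]
finger_gap: -0.0
grasp_force: 0.0
time: 5.4
position: [622.2, 236.1, 68.6]
eef_rot: [3.139, 0.007, 3.028]
contact_force: [1.0, 0.8, 0.2]
finger_gap: -0.001
grasp_force: 0.0
```

View pics/s1.png

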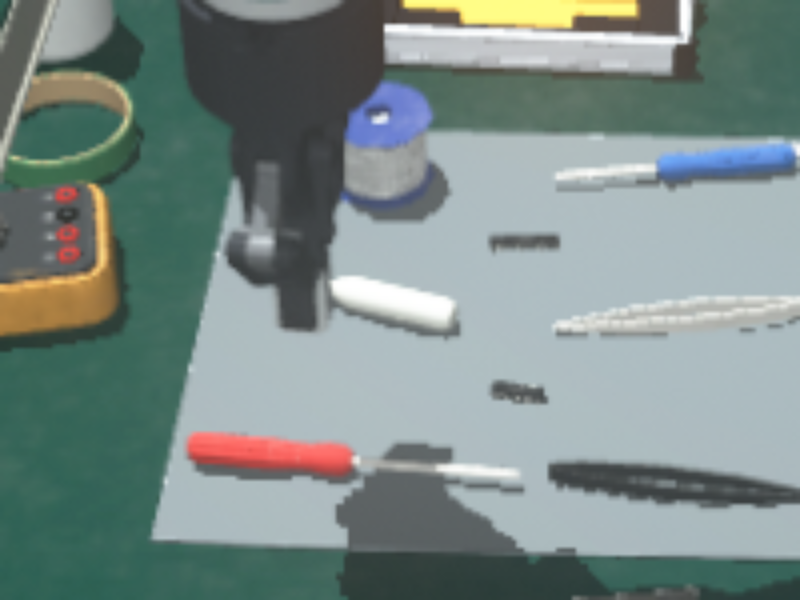

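The gripper is shut and empty. The driver is unmoved (handle from (190,445) to (352,460) in the crop), with the fingertips at about (303,325). I check the tip against the projection.

```bash
python3 - <<'E'
from h import *
np.set_printoptions(precision=1,suppress=True)
q=monitor.state();print(q["position"],q["eef_rot"],q["q"],q["time"])
t=viewer.capture("top");s=viewer.capture("side")
for p in(t,s):
    for X in (q["position"],[620,235,10]):
        print(cv2.projectPoints(np.array([X],float),np.array(p["rvec"],float),np.array(p["tvec"],float),np.array(p["camera_matrix"],float),np.array(p["dist_coeffs"],float))[0].ravel())
for p in(t,s):
  h=cv2.cvtColor(p["image"],cv2.COLOR_BGR2HSV); m=cv2.inRange(h,(0,150,100),(8,255,255))|cv2.inRange(h,(172,150,100),(180,255,255))
  k,l,st,c=cv2.connectedComponentsWithStats(m)
  for i in range(1,k):
    if st[i,4]>15: print("red",st[i],c[i],at(p,[c[i]],10)[0])
a=t["image"][90:240,110:310];cv2.imwrite("pics/t1.png",cv2.resize(a,None,fx=4,fy=4))
E
```

```text
[620.9 235.7  66.7] [3.1 0.  3. ] [ 0.3  0.4 -0.1  1.   0.   0.4] 5.45
[143.9 145.9]
[149.5 149.2]
[196.6 280.5]
[199.3 303. ]
red [149 127   6  11  41] [151.8 132.2] [664.6 230.5  10. ]
red [148 148   4   6  22] [149.4 150.5] [616.7 235.2  10. ]
red [167 300  40   8 180] [185.7 303.8] [643.9 237.   10. ]
```

View pics/t1.png

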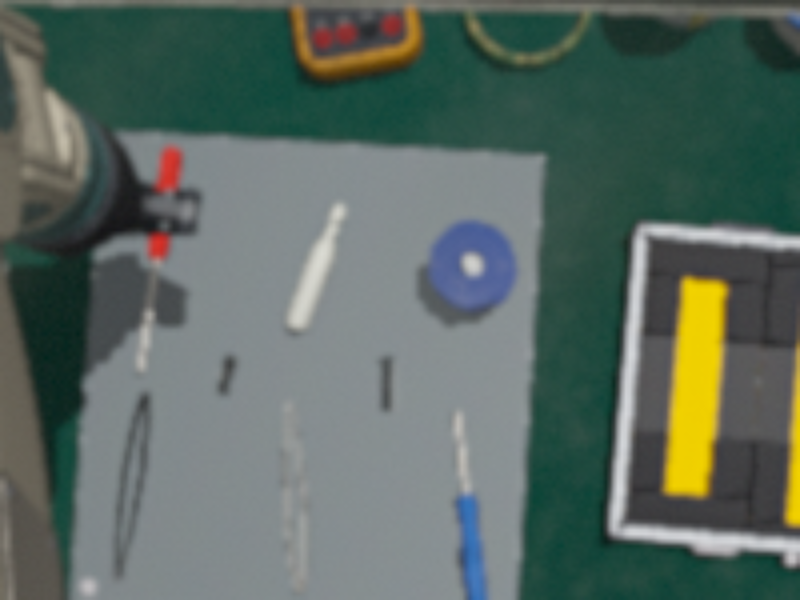

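```bash

python3 -m handwheel '[[0,-1,0,0,0,0,1],[0,-1,0,0,0,0,1],[0,-0.7,-1,0,0,0,1],[0,0,-1,0,0,0,1],[0,0,-1,0,0,0,1]]' 60
python3 -m handwheel '[[0,0,0,0,0,0,1]]'
python3 - <<'E'
from h import *
q=monitor.state();t=viewer.capture("top");s=viewer.capture("side");o=[]
for p,(r,c) in((t,(100,120)),(s,(200,150))):
    u,v=cv2.projectPoints(np.array([q["position"]]),np.array(p["rvec"],float),np.array(p["tvec"],float),np.array(p["camera_matrix"],float),np.array(p["dist_coeffs"],float))[0].ravel()
    im=cv2.resize(p["image"][r:r+120,c:c+80],None,fx=5,fy=5,interpolation=2)
    cv2.drawMarker(im,(int(5*(u-c)),int(5*(v-r))),(0,0,255),0,14,1); o.append(im)
cv2.imwrite("pics/tip.png",np.hstack(o)); print(q["position"],q["contact_force"])
E
```

```text
time: 6.05
position: [617.9, 179.3, 2.7]
eef_rot: [-3.141, -0.002, 3.026]
contact_force: [0.1, -0.0, 0.9]
finger_gap: 0.004
grasp_force: 0.0
time: 6.15
position: [614.7, 179.2, 0.1]
eef_rot: [-3.139, -0.009, 3.027]
contact_force: [-0.8, 0.5, -0.5]
finger_gap: 0.001
grasp_force: 0.0
[6.14657879e+02 1.79175598e+02 9.27468328e-02] [-0.84545498  0.527528   -0.45567548]
```

View pics/tip.png

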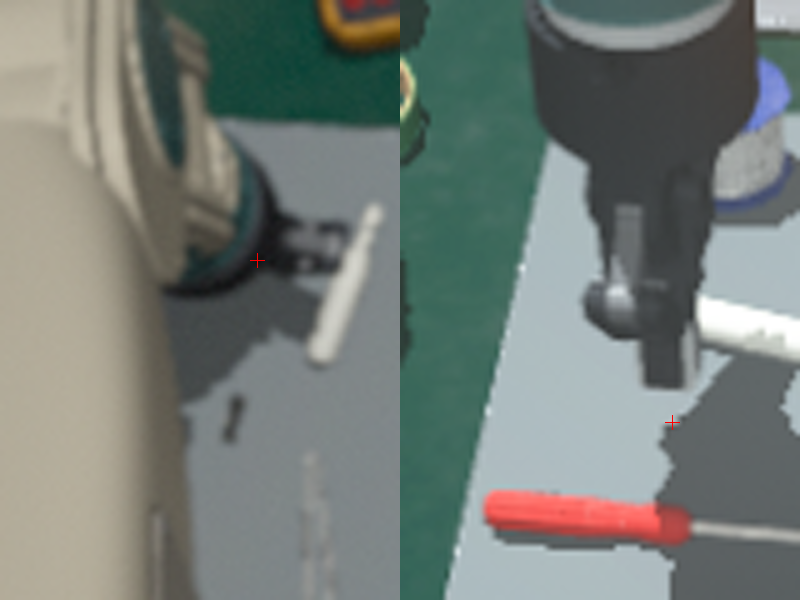

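Left/top: the fingers are seen at about (320,245), right of the marker. Right/side: the tip (668,388) is about 35 crop px above the projected TCP (672,422). So the real tips stand higher than reported, or shifted in y; I probe down for contact.

```bash

python3 -m handwheel '[[0,0,0,0,0,0,1],[0,0,0,0,0,0,1],[0,0,-0.3,0,0,0,1]]' 60
python3 -m handwheel '[[0,0,-0.2,0,0,0,1],[0,0,0,0,0,0,1]]'
for i in 1; do python3 -m handwheel '[[0,0,-0.15,0,0,0,1],[0,0,0,0,0,0,1]]'; done
```

```text
time: 6.55
position: [621.0, 181.7, 0.5]
eef_rot: [3.14, 0.004, 3.028]
contact_force: [-0.6, -0.1, 0.1]
finger_gap: -0.002
grasp_force: 0.0
time: 6.75
position: [618.2, 181.2, -6.2]
eef_rot: [-3.141, -0.001, 3.028]
contact_force: [-0.3, 0.9, -0.1]
finger_gap: -0.002
grasp_force: 0.0
time: 6.95
position: [618.7, 181.2, -8.9]
eef_rot: [-3.141, -0.001, 3.028]
contact_force: [0.1, 1.0, 1.3]
finger_gap: 0.004
grasp_force: 0.0
```

```bash

python3 -m handwheel '[[0,0,-0.15,0,0,0,1],[0,0,0,0,0,0,1]]' 60
python3 -m handwheel '[[0,0,-0.1,0,0,0,1],[0,0,0,0,0,0,1]]'
python3 -m handwheel '[[0,0,-0.1,0,0,0,1],[0,0,0,0,0,0,1]]'
```

```text
time: 7.15
position: [618.7, 181.2, -11.8]
eef_rot: [-3.141, -0.001, 3.028]
contact_force: [-0.3, -0.4, 0.1]
finger_gap: 0.002
grasp_force: 0.0
time: 7.35
position: [618.8, 181.2, -13.7]
eef_rot: [-3.141, -0.0, 3.028]
contact_force: [0.5, -0.4, 0.1]
finger_gap: -0.002
grasp_force: 0.0
time: 7.55
position: [618.8, 181.2, -15.7]
eef_rot: [-3.141, -0.0, 3.028]
contact_force: [0.7, -0.5, -0.1]
finger_gap: 0.002
grasp_force: 0.0
```

```bash

python3 -m handwheel '[[0,0,-0.1,0,0,0,1],[0,0,0,0,0,0,1]]' 60
python3 - <<'E'
from h import *
q=monitor.state();s=viewer.capture("side");t=viewer.capture("top");o=[]
for p,(r,c) in((t,(100,120)),(s,(200,150))):
    u,v=cv2.projectPoints(np.array([q["position"]]),np.array(p["rvec"],float),np.array(p["tvec"],float),np.array(p["camera_matrix"],float),np.array(p["dist_coeffs"],float))[0].ravel()
    im=cv2.resize(p["image"][r:r+120,c:c+80],None,fx=5,fy=5,interpolation=2)
    cv2.drawMarker(im,(int(5*(u-c)),int(5*(v-r))),(0,0,255),0,14,1); o.append(im)
cv2.imwrite("pics/tip2.png",np.hstack(o)); print(q["position"],q["contact_force"])
E
```

```text
time: 7.75
position: [618.8, 181.2, -17.7]
eef_rot: [-3.141, -0.0, 3.028]
contact_force: [0.1, -0.1, 0.2]
finger_gap: 0.0
grasp_force: 0.0
[618.79933178 181.22554439 -17.66827844] [ 0.0984104  -0.12693285  0.24274181]
```

View pics/tip2.png

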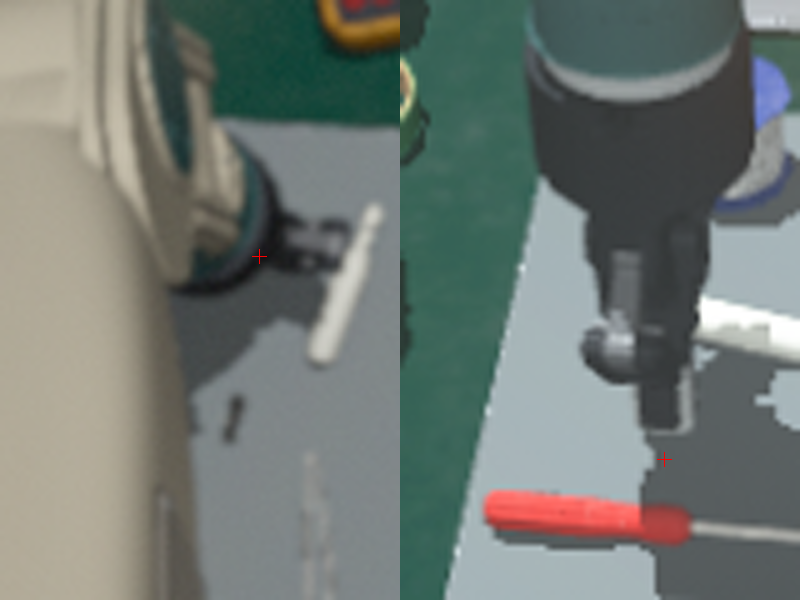

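The tip (665,432) is still about 28 px above the marker, and there is no contact yet. I continue the probe.

```bash

python3 -m handwheel '[[0,0,-0.05,0,0,0,1],[0,0,0,0,0,0,1]]' 60
python3 -m handwheel '[[0,0,-0.05,0,0,0,1],[0,0,0,0,0,0,1]]'|sed -n 2,4p
python3 -m handwheel '[[0,0,-0.05,0,0,0,1],[0,0,0,0,0,0,1]]'|sed -n 2,4p
```

```text
time: 8.05
position: [619.0, 181.2, -18.5]
eef_rot: [-3.142, -0.0, 3.028]
contact_force: [-0.7, 0.2, -0.1]
finger_gap: -0.002
grasp_force: 0.0
position: [618.9, 181.2, -19.6]
eef_rot: [-3.142, -0.0, 3.028]
contact_force: [-0.1, -0.5, -0.2]
position: [618.9, 181.2, -20.5]
eef_rot: [-3.142, -0.0, 3.028]
contact_force: [0.1, 0.6, -0.1]
```

```bash

python3 -m handwheel '[[0,0,-0.05,0,0,0,1],[0,0,0,0,0,0,1]]' 60|sed -n 2,4p
python3 -m handwheel '[[0,0,-0.05,0,0,0,1],[0,0,0,0,0,0,1]]'|sed -n 2,4p
```

```text
position: [618.9, 181.2, -21.5]
eef_rot: [-3.142, -0.0, 3.028]
contact_force: [-0.1, 0.1, 0.7]
position: [619.0, 181.2, -21.6]
eef_rot: [-3.142, -0.0, 3.028]
contact_force: [-2.1, -0.5, 4.6]
```

```bash

python3 -m handwheel '[[0,0,-0.05,0,0,0,1],[0,0,0,0,0,0,1]]' 60|sed -n 2,4p
```

```text
position: [619.0, 181.3, -21.6]
eef_rot: [-3.141, 0.0, 3.028]
contact_force: [-3.5, -0.3, 10.9]
```

```bash

python3 -m handwheel '[[0,0,0.1,0,0,0,1]]' 60|sed -n 2,4p
python3 - <<'E'
from h import *
q=monitor.state();s=viewer.capture("side");t=viewer.capture("top");o=[]
for p,(r,c) in((t,(125,145)),(s,(250,170))):
    im=cv2.resize(p["image"][r:r+50,c:c+50],None,fx=8,fy=8,interpolation=2)
    for d in(-11,11):
      for e in (-14,0,14):
        X=q["position"]+[d,e,23.6]
        u,v=cv2.projectPoints(np.array([X]),np.array(p["rvec"],float),np.array(p["tvec"],float),np.array(p["camera_matrix"],float),np.array(p["dist_coeffs"],float))[0].ravel()
        cv2.circle(im,(int(8*(u-c)),int(8*(v-r))),2,(0,0,255) if e else (0,255,255),-1)
    o.append(im)
cv2.imwrite("pics/tip3.png",np.hstack(o)); print(q["position"],q["contact_force"])
E
```

```text
position: [619.2, 181.3, -20.8]
eef_rot: [3.141, 0.001, 3.028]
contact_force: [0.4, -0.6, 0.3]
[619.22529703 181.28878543 -20.77948834] [ 0.40299518 -0.62498286  0.30615422]
```

View pics/tip3.png

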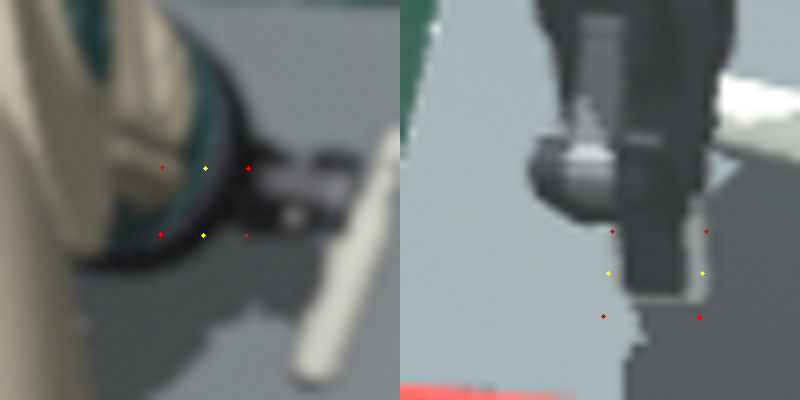

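Contact came at a reported z of −21.6, so the real fingertips stand 23.6 mm higher than reported. Laterally they match: the side-view tip edge (665,300) lies between the centre and +14 mm markers. I apply the offset and pick the driver.

```bash

python3 -m handwheel '[[0,0,1,0,0,0,0.4],[0,0,1,0,0,0,0.4],[0,1,1,0,0,0,0.4],[0,1,0,0,0,0,0.4],[0,0.7,0,0,0,0,0.4]]' 60
python3 -m handwheel '[[0.05,0,0,0,0,0,0.4],[0,0,-1,0,0,0,0.4],[0,0,-1,0,0,0,0.4],[0,0,-0.95,0,0,0,0.4],[0,0,0,0,0,0,0.4]]'
python3 -m handwheel '[[0,0,0,0,0,0,1],[0,0,0,0,0,0,1],[0,0,0,0,0,0,1],[0,0,0,0,0,0,1],[0,0,0,0,0,0,1]]'
python3 -m handwheel '[[0,0,0.7,0,0,0,1],[0,0,1,0,0,0,1],[0,0,1,0,0,0,1],[0,0,1,0,0,0,1]]'
```

```text
time: 9.75
position: [619.4, 236.9, 38.6]
eef_rot: [3.141, 0.001, 3.029]
contact_force: [0.2, -0.5, -1.0]
finger_gap: 0.597
grasp_force: 0.0
time: 10.25
position: [618.5, 234.4, -23.5]
eef_rot: [-3.14, -0.003, 3.028]
contact_force: [-0.3, -0.1, 0.9]
finger_gap: 0.6
grasp_force: 0.0
time: 10.75
position: [620.0, 235.2, -20.3]
eef_rot: [-3.142, 0.0, 3.028]
contact_force: [-0.1, -0.4, -1.0]
finger_gap: 0.144
grasp_force: 60.5
time: 11.15
position: [620.3, 235.3, 55.5]
eef_rot: [3.141, 0.001, 3.028]
contact_force: [0.2, -0.5, -0.0]
finger_gap: 0.142
grasp_force: 60.5
```

```bash

python3 -m handwheel '[[-0.18,-1,0,0,0,0.6,1],[-0.18,-1,0,0,0,0,1],[-0.18,-1,0,0,0,0,1],[-0.18,-1,0,0,0,0,1],[-0.18,-1,0,0,0,0,1]]' 60 | head -2
python3 -m handwheel '[[-0.18,-1,0,0,0,0,1],[-0.18,-1,0,0,0,0,1],[-0.18,-1,0,0,0,0,1],[-0.18,-1,0,0,0,0,1],[-0.18,-1,0,0,0,0,1]]' | head -2
python3 -m handwheel '[[-0.18,-1,0,0,0,0,1],[-0.18,-1,0,0,0,0,1],[-0.18,-1,0,0,0,0,1],[-0.18,-1,0,0,0,0,1],[-0.18,-1,0,0,0,0,1]]' | head -2
python3 -m handwheel '[[-0.18,-1,0,0,0,0,1],[-0.18,-1,0,0,0,0,1],[-0.18,-1,0,0,0,0,1],[-0.18,-1,0,0,0,0,1],[-0.18,-1,0,0,0,0,1]]' | head -2
python3 -m handwheel '[[-0.18,-1,0,0,0,0,1],[0,0,0,0,0,0,1],[0,0,0,0,0,0,1]]'
```

```text
time: 11.65
position: [600.7, 133.3, 53.0]
time: 12.15
position: [582.5, 33.4, 53.0]
time: 12.65
position: [564.4, -66.3, 53.0]
time: 13.15
position: [546.2, -166.1, 53.0]
time: 13.45
position: [543.2, -185.2, 53.2]
eef_rot: [3.141, -0.001, 3.068]
contact_force: [0.1, -0.5, 0.1]
finger_gap: 0.142
grasp_force: 60.5
```

```bash

python3 -m handwheel '[[-0.2,-0.5,-0.5,0,0,0,1],[0,0,-1,0,0,0,1],[0,0,-1,0,0,0,1],[0,0,-0.6,0,0,0,1],[0,0,0,0,0,0,1]]' 60
python3 -m handwheel '[[0,0,-0.15,0,0,0,1],[0,0,-0.1,0,0,0,1],[0,0,0,0,0,0,1]]'
```

```text
time: 13.95
position: [538.0, -193.5, -10.9]
eef_rot: [3.14, -0.005, 3.07]
contact_force: [-0.5, 1.0, 0.8]
finger_gap: 0.145
grasp_force: 60.5
time: 14.25
position: [541.0, -195.0, -12.8]
eef_rot: [-3.141, 0.001, 3.07]
contact_force: [0.2, -1.0, -0.4]
finger_gap: 0.141
grasp_force: 60.5
```

```bash

python3 -m handwheel '[[0,0,0,0,0,0,0.6],[0,0,0,0,0,0,0.6],[0,0,0,0,0,0,0.6]]' 60
python3 -m handwheel '[[0,0,0.5,0,0,0,0.6],[0,0,1,0,0,0,0.6],[0,0,1,0,0,0,0.6],[0,1,1,0,0,0,0.4],[0,1,0,0,0,0,0.4]]'
python3 - <<'E'
from h import *
p=viewer.capture("top");cv2.imwrite("pics/t2.png",cv2.resize(p["image"][135:245,255:405],None,fx=4,fy=4))
E
```

```text
time: 14.55
position: [540.8, -194.9, -13.0]
eef_rot: [-3.141, 0.001, 3.07]
contact_force: [-0.6, -0.8, -0.8]
finger_gap: 0.401
grasp_force: 0.0
time: 15.05
position: [543.6, -156.0, 60.8]
eef_rot: [-3.139, 0.007, 3.069]
contact_force: [1.7, 0.7, -0.6]
finger_gap: 0.603
grasp_force: 0.0
```

View pics/t2.png

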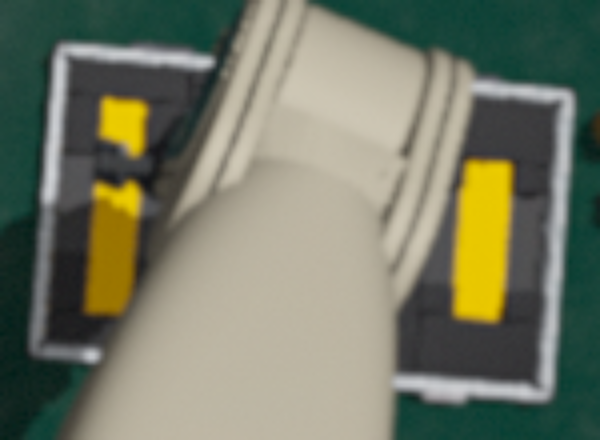

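The arm hides the driver slot, so I will check it later. On to the steel tweezers.

```bash

python3 -m handwheel '[[-0.3,1,0,0,0,1,0.4],[-0.3,1,0,0,0,1,0.4],[-0.3,1,0,0,0,0.15,0.4],[-0.3,1,0,0,0,0,0.4],[-0.3,1,0,0,0,0,0.4]]' 60 | head -2
python3 -m handwheel '[[-0.3,1,0,0,0,0,0.4],[-0.3,1,0,0,0,0,0.4],[-0.3,1,0,0,0,0,0.4],[-0.3,1,0,0,0,0,0.4],[-0.3,1,0,0,0,0,0.4]]' | head -2
python3 -m handwheel '[[-0.3,1,0,0,0,0,0.4],[-0.3,1,0,0,0,0,0.4],[-0.3,1,0,0,0,0,0.4],[-0.3,1,0,0,0,0,0.4],[-0.3,0.9,0,0,0,0,0.4]]' | head -2
python3 -m handwheel '[[0,0,0,0,0,0,0.4],[0,0,0,0,0,0,0.4]]'
python3 - <<'E'
from h import *
np.set_printoptions(precision=1,suppress=True)
t=viewer.capture("top");s=viewer.capture("side")
cv2.imwrite("pics/t3.png",np.hstack([cv2.resize(t["image"][135:245,255:355],None,fx=4,fy=4),cv2.resize(s["image"][120:230,205:305],None,fx=4,fy=4)]))
for th in("steel_tweezers","red_driver"):
  for p in (t,s):
    print(th,[(r["xyz"],round(r["confidence"],2)) for r in search_frame(p,th)[:2]])
E
```

```text
time: 15.6
position: [510.2, -54.2, 57.1]
time: 16.1
position: [480.3, 45.8, 57.1]
time: 16.6
position: [450.3, 143.9, 57.1]
time: 16.8
position: [450.6, 143.1, 56.9]
eef_rot: [-3.141, 0.0, -3.062]
contact_force: [-0.1, -0.5, 0.7]
finger_gap: 0.599
grasp_force: 0.0
steel_tweezers []
steel_tweezers [([448.4, 146.1, 7.1], 0.61)]
red_driver [([473.2, 143.3, 10.1], 0.6), ([554.5, -192.9, 17.0], 0.5)]
red_driver [([556.0, -190.3, 12.5], 0.57), ([593.4, 138.6, 18.2], 0.26)]
```

View pics/t3.png

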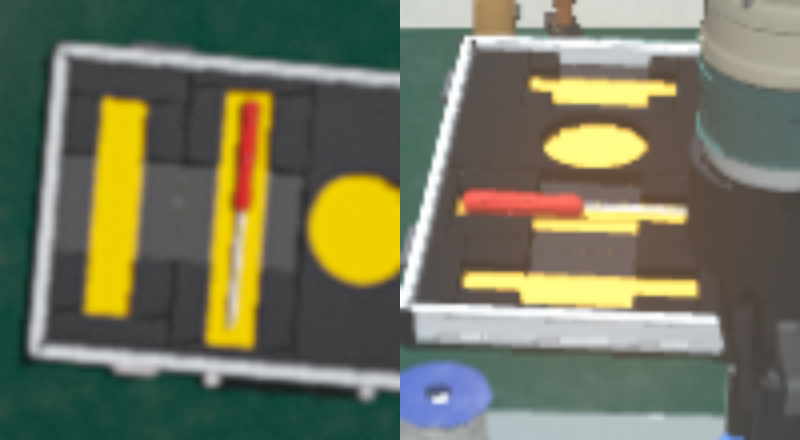

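The driver lies in its slot, ends at (255,100) and (232,328) inside the slot's (250,92) to (230,347), and about 3 mm off centre. Picking the tweezers.

```bash

python3 -m handwheel '[[0,0,-1,0,0,0,0.4],[0,0,-1,0,0,0,0.4],[0,0,-1,0,0,0,0.4],[0,0,-0.5,0,0,0,0.4],[0,0,-0.37,0,0,0,0.4]]' 40|head -2
python3 -m handwheel '[[0,0,0,0,0,0,0.4],[0,0,0,0,0,0,1],[0,0,0,0,0,0,1],[0,0,0,0,0,0,1],[0,0,0,0,0,0,1]]'
python3 -m handwheel '[[0,0,0,0,0,0,1],[0,0,0.7,0,0,0,1],[0,0,1,0,0,0,1],[0,0,1,0,0,0,1],[0,0,1,0,0,0,1]]'
```

```text
time: 17.6
position: [450.1, 142.9, -21.6]
time: 18.1
position: [451.3, 143.4, -19.9]
eef_rot: [3.141, 0.002, -3.063]
contact_force: [-1.1, -0.2, 3.6]
finger_gap: 0.125
grasp_force: 39.5
time: 18.6
position: [450.0, 143.2, 53.7]
eef_rot: [-3.142, -0.001, -3.063]
contact_force: [0.6, -0.3, 0.3]
finger_gap: 0.127
grasp_force: 39.1
```

```bash

python3 -m handwheel '[[0.3,-1,0,0,0,-1,1],[0.3,-1,0,0,0,-1,1],[0.3,-1,0,0,0,-0.15,1],[0.3,-1,0,0,0,0,1],[0.3,-1,0,0,0,0,1]]' 40 | head -2
python3 -m handwheel '[[0.3,-1,0,0,0,0,1],[0.3,-1,0,0,0,0,1],[0.3,-1,0,0,0,0,1],[0.3,-1,0,0,0,0,1],[0.3,-1,0,0,0,0,1]]' | head -2
python3 -m handwheel '[[0.3,-1,0,0,0,0,1],[0.3,-1,0,0,0,0,1],[0.3,-0.85,0,0,0,0,1],[0,0,0,0,0,0,1],[0,0,0,0,0,0,1]]'
```

```text
time: 19.1
position: [480.3, 42.5, 53.1]
time: 19.6
position: [510.3, -57.5, 53.0]
time: 20.1
position: [528.2, -113.7, 53.0]
eef_rot: [3.141, -0.001, 3.069]
contact_force: [0.1, 0.9, 0.5]
finger_gap: 0.127
grasp_force: 39.1
```

```bash

python3 -m handwheel '[[0.05,0,-1,0,0,0,1],[0,0,-1,0,0,0,1],[0,0,-0.9,0,0,0,1],[0,0,-0.3,0,0,0,1],[0,0,-0.15,0,0,0,1]]' 40|head -3
python3 -m handwheel '[[0,0,0,0,0,0,1],[0,0,0,0,0,0,0.6],[0,0,0,0,0,0,0.6],[0,0,0,0,0,0,0.6]]'
python3 -m handwheel '[[0,0,0.5,0,0,0,0.6],[0,0,1,0,0,0,0.6],[0,0,1,0,0,0,0.6],[0,0,1,0,0,0,0.4],[0,0,0,0,0,0,0.4]]'
```

```text
time: 20.6
position: [527.5, -112.3, -14.1]
eef_rot: [3.14, -0.004, 3.071]
time: 21.0
position: [530.0, -113.9, -13.3]
eef_rot: [-3.141, 0.001, 3.07]
contact_force: [-0.5, 0.3, 0.4]
finger_gap: 0.401
grasp_force: 0.0
time: 21.5
position: [532.5, -114.8, 59.9]
eef_rot: [-3.14, 0.007, 3.07]
contact_force: [-0.3, -1.2, -0.2]
finger_gap: 0.596
grasp_force: 0.0
```

```bash

python3 -m handwheel '[[0.3,1,0,0,0,-1,0.4],[0.3,1,0,0,0,-1,0.4],[0.3,1,0,0,0,-1,0.4],[0.3,1,0,0,0,-0.6,0.4],[0.3,1,0,0,0,0,0.4]]' 60 | head -2
python3 -m handwheel '[[0.3,1,0,0,0,0,0.4],[0.3,1,0,0,0,0,0.4],[0.3,1,0,0,0,0,0.4],[0.3,1,0,0,0,0,0.4],[0.3,1,0,0,0,0,0.4]]' | head -2
python3 -m handwheel '[[0.3,1,0,0,0,0,0.4],[0.3,1,0,0,0,0,0.4],[0,0.25,0,0,0,0,0.4],[0,0,0,0,0,0,0.4],[0,0,0,0,0,0,0.4]]'
python3 - <<'E'
from h import *
np.set_printoptions(precision=1,suppress=True)
t=viewer.capture("top");s=viewer.capture("side")
cv2.imwrite("pics/t4.png",np.hstack([cv2.resize(t["image"][135:245,255:355],None,fx=4,fy=4),cv2.resize(s["image"][120:230,205:305],None,fx=4,fy=4)]))
for p in (t,s): print([(r["xyz"],round(r["confidence"],2)) for r in search_frame(p,"steel_tweezers")[:2]])
E
```

```text
time: 22.0
position: [559.2, -12.9, 55.7]
time: 22.5
position: [589.2, 87.0, 55.6]
time: 23.0
position: [600.7, 130.6, 55.8]
eef_rot: [-3.141, -0.001, 2.818]
contact_force: [1.0, 0.1, 0.1]
finger_gap: 0.6
grasp_force: 0.0
[([528.3, -113.7, 16.7], 0.39)]
[([521.0, -107.1, 10.7], 0.71), ([431.7, 33.2, 11.2], 0.17)]
```

View pics/t4.png

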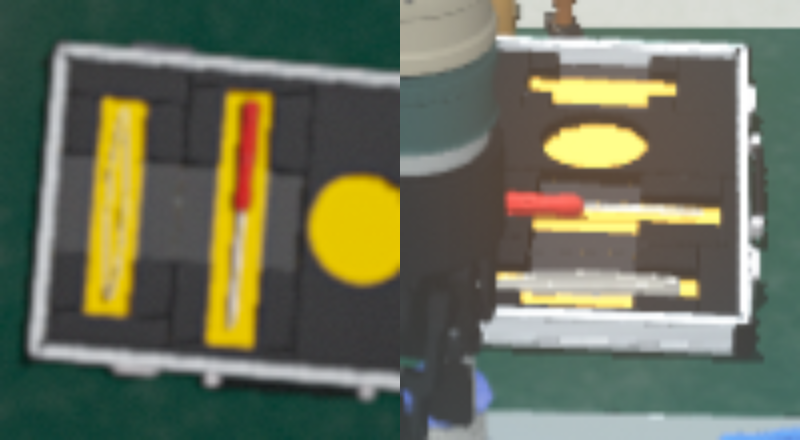

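The tweezers lie inside their slot, (122,112) to (105,302) within 98–316, and the driver is unchanged. Picking the flux.

```bash

python3 -m handwheel '[[0.05,0,-1,0,0,0,0.4],[0,0,-1,0,0,0,0.4],[0,0,-1,0,0,0,0.4],[0,0,-0.5,0,0,0,0.4],[0,0,-0.28,0,0,0,0.4]]' 60|head -2
python3 -m handwheel '[[0,0,0,0,0,0,0.4],[0,0,0,0,0,0,1],[0,0,0,0,0,0,1],[0,0,0,0,0,0,1],[0,0,0,0,0,0,1]]'
python3 -m handwheel '[[0,0,0,0,0,0,1],[0,0,0.7,0,0,0,1],[0,0,1,0,0,0,1],[0,0,1,0,0,0,1],[0,0,1,0,0,0,1]]'
```

```text
time: 23.7
position: [601.6, 130.8, -20.4]
time: 24.2
position: [603.7, 131.4, -18.1]
eef_rot: [3.141, 0.002, 2.818]
contact_force: [-0.1, -0.5, 5.1]
finger_gap: 0.161
grasp_force: 61.5
time: 24.7
position: [602.0, 131.2, 55.7]
eef_rot: [-3.141, -0.001, 2.818]
contact_force: [-0.4, 0.8, -0.9]
finger_gap: 0.161
grasp_force: 60.9
```

```bash

python3 -m handwheel '[[-0.18,-1,0,0,0,1,1],[-0.18,-1,0,0,0,1,1],[-0.18,-1,0,0,0,1,1],[-0.18,-1,0,0,0,0.6,1],[-0.18,-1,0,0,0,0,1]]' 60 | head -2
python3 -m handwheel '[[-0.18,-1,0,0,0,0,1],[-0.18,-1,0,0,0,0,1],[-0.18,-1,0,0,0,0,1],[-0.18,-1,0,0,0,0,1],[-0.18,-1,0,0,0,0,1]]' | head -2
python3 -m handwheel '[[-0.18,-1,0,0,0,0,1],[-0.18,-1,0,0,0,0,1],[-0.18,-1,0,0,0,0,1],[-0.18,-1,0,0,0,0,1],[-0.18,-1,0,0,0,0,1]]' | head -2
python3 -m handwheel '[[-0.18,-1,0,0,0,0,1],[-0.18,-1,0,0,0,0,1],[-0.18,-1,0,0,0,0,1],[-0.18,-1,0,0,0,0,1],[-0.18,-1,0,0,0,0,1]]' | head -2
python3 -m handwheel '[[-0.18,-1,0,0,0,0,1],[-0.18,-1,0,0,0,0,1],[-0.18,-1,0,0,0,0,1],[-0.18,-1,0,0,0,0,1],[-0.1,-0.25,0,0,0,0,1]]' | head -2
python3 -m handwheel '[[0,0,0,0,0,0,1],[0,0,0,0,0,0,1]]'
```

```text
time: 25.2
position: [584.0, 30.6, 55.1]
time: 25.7
position: [566.0, -69.5, 55.1]
time: 26.2
position: [548.0, -169.4, 55.1]
time: 26.7
position: [530.0, -269.4, 55.1]
time: 27.2
position: [514.0, -356.3, 55.0]
time: 27.4
position: [513.8, -353.1, 54.4]
eef_rot: [3.141, -0.001, 3.07]
contact_force: [-0.8, 0.5, -0.4]
finger_gap: 0.16
grasp_force: 60.9
```

```bash

python3 -m handwheel '[[-0.05,0,-1,0,0,0,1],[0,0,-1,0,0,0,1],[0,0,-0.9,0,0,0,1],[0,0,-0.35,0,0,0,1],[0,0,-0.2,0,0,0,1]]' 60|head -3
python3 -m handwheel '[[0,0,0,0,0,0,1],[0,0,0,0,0,0,0.6],[0,0,0,0,0,0,0.6],[0,0,0,0,0,0,0.6]]'
python3 -m handwheel '[[0,0,0.5,0,0,0,0.6],[0,0,1,0,0,0,0.6],[0,0,1,0,0,0,0.6],[0,0,1,0,0,0,0.4],[0,0,1,0,0,0,0]]'
```

```text
time: 27.9
position: [511.7, -351.4, -12.2]
eef_rot: [3.138, -0.004, 3.071]
time: 28.3
position: [513.4, -353.6, -14.2]
eef_rot: [-3.141, 0.0, 3.07]
contact_force: [-0.2, 0.5, 0.3]
finger_gap: 0.402
grasp_force: 0.0
time: 28.8
position: [513.1, -353.8, 77.0]
eef_rot: [-3.141, 0.0, 3.07]
contact_force: [-0.1, 0.3, 0.1]
finger_gap: 0.728
grasp_force: 0.0
```

```bash

python3 -m handwheel '[[0.23,1,0,0,0,0,0],[0.23,1,0,0,0,0,0],[0.23,1,0,0,0,0,0],[0.23,1,0,0,0,0,0],[0.23,1,0,0,0,0,0]]' 100 | head -2
python3 -m handwheel '[[0.23,1,0,0,0,0,0],[0.23,1,0,0,0,0,0],[0.23,1,0,0,0,0,0],[0.23,1,0,0,0,0,0],[0.23,1,0,0,0,0,0]]' | head -2
python3 -m handwheel '[[0.23,1,0,0,0,0,0],[0.23,1,0,0,0,0,0],[0.23,1,0,0,0,0,0],[0.23,1,0,0,0,0,0],[0.23,1,0,0,0,0,0]]' | head -2
python3 -m handwheel '[[0.23,1,0,0,0,0,0],[0.23,1,0,0,0,0,0],[0.23,1,0,0,0,0,0],[0.23,1,0,0,0,0,0],[0.1,0.15,0,0,0,0,0]]' | head -2
python3 -m handwheel '[[0,0,0,0,0,0,0],[0,0,0,0,0,0,0]]'
python3 - <<'E'
from h import *
s=viewer.capture("side")
t=viewer.capture("top")
cv2.imwrite("pics/t5.png",np.hstack([cv2.resize(t["image"][135:245,305:405],None,fx=4,fy=4),cv2.resize(s["image"][150:260,165:265],None,fx=4,fy=4)]))
for th in("flux_tube","solder_reel"):
  for p in (t,s): print(th,[(r["xyz"],round(r["confidence"],2)) for r in search_frame(p,th)[:2]])
E
```

```text
time: 29.3
position: [535.6, -251.5, 75.0]
time: 29.8
position: [558.4, -151.6, 75.0]
time: 30.3
position: [581.2, -51.7, 75.0]
time: 30.8
position: [601.6, 32.1, 75.0]
time: 31.0
position: [601.8, 29.1, 75.3]
eef_rot: [-3.141, -0.001, 3.07]
contact_force: [-0.8, 0.2, -0.2]
finger_gap: 0.996
grasp_force: 0.0
flux_tube [([506.9, -349.5, 19.2], 0.43)]
flux_tube []
solder_reel []
solder_reel []
```

View pics/t5.png

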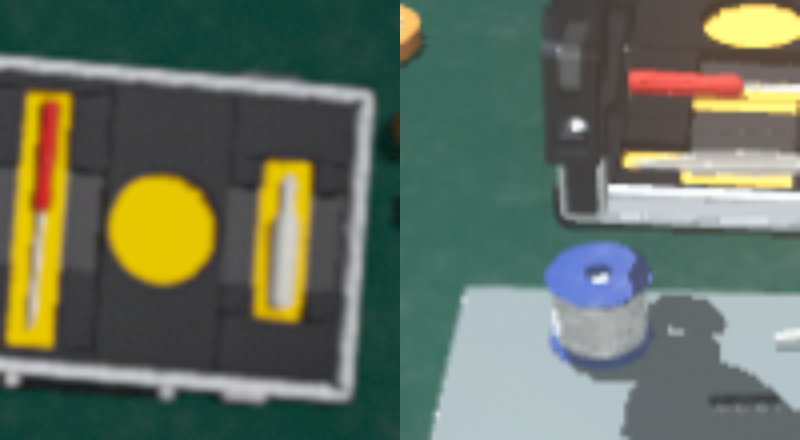

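The flux lies centred in its slot, (288,178) to (282,308) within 160–320. The reel stands free at (600,305) with the open fingers above it. I descend onto the reel.

```bash

python3 -m handwheel '[[0,0,-0.8,0,0,0,0],[0,0,-0.8,0,0,0,0],[0,0,-0.8,0,0,0,0],[0,0,-0.8,0,0,0,0],[0,0,-0.5,0,0,0,0]]' 100
python3 -m handwheel '[[0,0,-0.5,0,0,0,0],[0,0,0,0,0,0,0]]'
python3 -m handwheel '[[0,0,0,0,0,0,1],[0,0,0,0,0,0,1],[0,0,0,0,0,0,1],[0,0,0,0,0,0,1],[0,0,0,0,0,0,1]]'
python3 -m handwheel '[[0,0,0.5,0,0,0,1],[0,0,1,0,0,0,1],[0,0,1,0,0,0,1],[0,0,1,0,0,0,1],[0,0,0,0,0,0,1]]'
python3 - <<'E'
from h import *
s=viewer.capture("side")
cv2.imwrite("pics/s5.png",cv2.resize(s["image"][150:260,165:265],None,fx=5,fy=5))
E
```

```text
time: 31.8
position: [601.6, 29.0, 0.4]
eef_rot: [-3.142, -0.002, 3.069]
contact_force: [-0.1, -0.0, 0.4]
finger_gap: 1.002
grasp_force: 0.0
time: 32.0
position: [601.2, 29.2, -9.7]
eef_rot: [-3.142, -0.003, 3.07]
contact_force: [0.3, -0.5, -0.2]
finger_gap: 1.001
grasp_force: 0.0
time: 32.5
position: [604.0, 29.3, -6.7]
eef_rot: [3.141, 0.003, 3.07]
contact_force: [-0.1, -0.3, 5.7]
finger_gap: 0.622
grasp_force: 105.8
time: 33.0
position: [604.5, 29.1, 64.3]
eef_rot: [-3.141, 0.005, 3.07]
contact_force: [0.0, -0.8, -4.2]
finger_gap: 0.62
grasp_force: 105.6
```

View pics/s5.png

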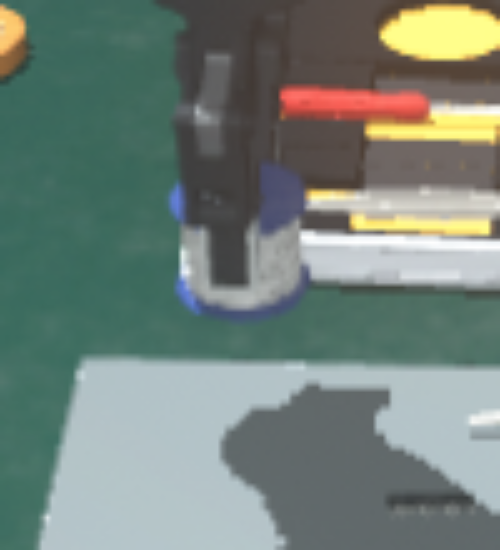

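The reel is held upright. The fingertip (230,285) sits about 15 mm above its underside (240,318), so the fingers will clear the foam.

```bash

python3 -m handwheel '[[-0.14,-0.5,0,0,0,0,1],[-0.28,-1,0,0,0,0,1],[-0.28,-1,0,0,0,0,1],[-0.28,-1,0,0,0,0,1],[-0.28,-1,0,0,0,0,1]]' 100 | head -2
python3 -m handwheel '[[-0.28,-1,0,0,0,0,1],[-0.28,-1,0,0,0,0,1],[-0.28,-1,0,0,0,0,1],[-0.28,-1,0,0,0,0,1],[-0.28,-1,0,0,0,0,1]]' | head -2
python3 -m handwheel '[[-0.28,-1,0,0,0,0,1],[-0.28,-1,0,0,0,0,1],[-0.28,-1,0,0,0,0,1],[-0.28,-1,0,0,0,0,1],[-0.28,-1,0,0,0,0,1]]' | head -2
python3 -m handwheel '[[-0.14,-0.65,0,0,0,0,1],[0,0,0,0,0,0,1],[0,0,0,0,0,0,1],[0,0,0,0,0,0,1]]'
```

```text
time: 33.55
position: [574.8, -61.8, 59.5]
time: 34.05
position: [546.7, -161.5, 59.5]
time: 34.55
position: [518.7, -261.1, 59.5]
time: 34.95
position: [518.1, -272.8, 61.1]
eef_rot: [3.141, -0.001, 3.07]
contact_force: [0.3, 0.5, -3.8]
finger_gap: 0.62
grasp_force: 105.7
```

```bash

python3 -m handwheel '[[0,-0.05,-0.7,0,0,0,1],[0,0,-0.7,0,0,0,1],[0,0,-0.7,0,0,0,1],[0,0,-0.5,0,0,0,1],[0,0,-0.3,0,0,0,1]]' 100
python3 -m handwheel '[[0,0,-0.1,0,0,0,1],[0,0,-0.1,0,0,0,1],[0,0,0,0,0,0,1]]'
```

```text
time: 35.45
position: [517.2, -273.8, 1.5]
eef_rot: [3.14, -0.003, 3.07]
contact_force: [0.8, 0.5, -3.9]
finger_gap: 0.621
grasp_force: 105.8
time: 35.75
position: [518.8, -275.0, -0.2]
eef_rot: [-3.141, 0.001, 3.07]
contact_force: [0.2, 0.3, -4.4]
finger_gap: 0.62
grasp_force: 105.8
```

Still bearing the reel's 4 N weight, so I lower it further until the force drops.

```bash

python3 -m handwheel '[[0,0,-0.07,0,0,0,1],[0,0,0,0,0,0,1]]' 100|sed -n '2p;4p'
python3 -m handwheel '[[0,0,-0.05,0,0,0,1],[0,0,0,0,0,0,1]]'|sed -n '2p;4p'
```

```text
position: [519.1, -275.3, -0.7]
contact_force: [-2.0, 0.5, 0.5]
position: [519.1, -275.3, -0.7]
contact_force: [-2.9, 0.8, 8.7]
```

Seated; I release, lift and move clear.

```bash

python3 -m handwheel '[[0,0,0.05,0,0,0,0.15],[0,0,0,0,0,0,0],[0,0,0,0,0,0,0],[0,0,0,0,0,0,0]]' 60
python3 -m handwheel '[[0,0,0.5,0,0,0,0],[0,0,1,0,0,0,0],[0,0,1,0,0,0,0],[0,0,1,0,0,0,0],[0,1,1,0,0,0,0]]'|head -2
python3 -m handwheel '[[0.3,1,0.3,0,0,0,0],[0.3,1,0.3,0,0,0,0],[0.3,1,0.3,0,0,0,0],[0.3,1,0.3,0,0,0,0],[0.3,1,0.3,0,0,0,0]]'|head -2
python3 -m handwheel '[[0.3,1,0.3,0,0,0,0],[0.3,1,0.3,0,0,0,0],[0.3,1,0.3,0,0,0,0],[0.3,1,0.3,0,0,0,0],[0.3,1,0.3,0,0,0,0]]'|head -2
python3 -m handwheel '[[0,1,0.3,0,0,0,0],[0,1,0.3,0,0,0,0],[0,1,0.3,0,0,0,0],[0,1,0.3,0,0,0,0],[0,1,0.3,0,0,0,0]]'|head -2
python3 -m handwheel '[[0,0,0,0,0,0,0],[0,0,0,0,0,0,0]]'|head -2
python3 - <<'E'
from h import *
t=viewer.capture("top");s=viewer.capture("side")
cv2.imwrite("pics/end.png",np.vstack([cv2.resize(t["image"][130:250,200:400],None,fx=3,fy=2.4),cv2.resize(s["image"][120:250,200:400],None,fx=3,fy=2.3)])[:600])
for th in("solder_reel","flux_tube","blue_driver","black_tweezers"):
  for p in (t,s): print(th,[(r["xyz"],round(r["confidence"],2)) for r in search_frame(p,th)[:1]])
E
```

```text
time: 36.55
position: [518.6, -274.9, -1.7]
eef_rot: [-3.141, 0.0, 3.07]
contact_force: [0.1, 0.5, 0.3]
finger_gap: 1.002
grasp_force: 0.0
time: 37.05
position: [519.4, -256.7, 90.0]
time: 37.55
position: [548.8, -154.0, 119.2]
time: 38.05
position: [578.7, -53.9, 149.2]
time: 38.55
position: [578.4, 46.1, 179.2]
time: 38.75
position: [578.6, 45.2, 178.7]
solder_reel [([519.4, -269.9, 48.4], 0.82)]
solder_reel [([521.6, -262.2, 36.8], 0.78)]
flux_tube [([506.5, -351.0, 20.4], 0.46)]
flux_tube [([487.1, -349.2, 20.6], 0.66)]
blue_driver [([431.0, 32.1, 14.0], 0.76)]
blue_driver [([431.2, 33.4, 11.5], 0.52)]
black_tweezers []
black_tweezers [([465.7, 250.5, 8.9], 0.59)]
```

View pics/end.png

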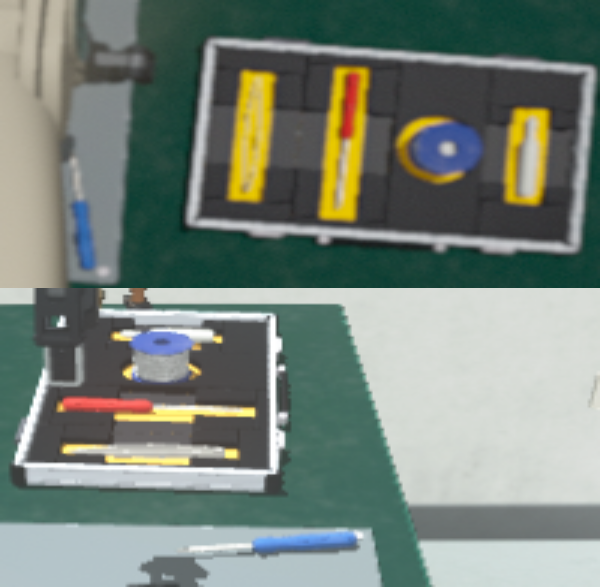

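Everything is placed: reel in the round cut-out at (447,148), with the shift explained by its height, flux at (528,158), and driver and tweezers in their slots. The blue driver and black tweezers are unmoved.

```bash
python3 -c "
from station import job
print(job.hand_in())"
```

```text
the job is handed in; nothing more can be done
None
```

The job is handed in at about 39 s: camera checks show all four kit items in their own cut-outs and the blue screwdriver and black tweezers unmoved, but no verdict came back.

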